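# Set the click collar four clicks and shut its keeper hook

### The arm

A 7-joint arm with a two-finger parallel gripper is mounted at the origin on the work surface. World frame = base frame: x ahead of the robot, y to its left, z up, the work surface at z = 0. Lengths are in m, angles in rad, forces in N, time in s.
With the tool pointing down it reaches from about 0.4 to 0.85 m from the base axis. Payload 10.4 kg.
Tool frame: the origin (TCP) lies midway between the tips of the shut fingers; the grasp point (between the pads) lies 19 mm behind it (env.grip_point_offset is the distance from the TCP to the grasp point, in m); z points along the fingers, y is the direction in which the jaws open and shut (so a half turn about z gives the same grasp; the last joint's range is limited). The gripper opens to 87 mm and grips with 3 to 60 N. Pads are 19 mm wide; open, the fingers measure 117 mm over their backs; the gripper's body (75 mm by 190 mm) begins 51 mm behind the grasp point.
Start: joints at [1.103, 0.332, -0.065, 1.46, 0.022, 1.35, -0.088], TCP at [0.269, -0.564, 0.223] pointing down, gripper open.
Joint ranges: [-2.6, 2.6], [-0.5, 2.12], [-1.47, 1.34], [0.16, 2.42], [-1.27, 4.41], [0.06, 2.06], [-2.6, 2.6]. Speed limits (rad/s): [2.22, 2.22, 2.79, 2.79, 3.14, 3.14, 3.14].

### API

Orientations are given as [roll, pitch, yaw] about the fixed x, y, z axes, in that order (R = Rz(yaw) Ry(pitch) Rx(roll)).
In Python, from plant import sense, eyes, env gives the robot as it stands.
- The arm moves only by the tool carry_out, never from a script. Its argument "commands" is text: rows parted by semicolons, each of 7 numbers parted by spaces: the opening, from 0 (shut) to 1 (fully open), then the shift along the tool's x, y, z in cm, then the turn, a rotation vector about the tool's x, y, z in rad. In form: fingers dx dy dz ax ay az; .... A call has 1 to 5 rows; each row shifts and turns the commanded pose from where the row before left it, along the tool's axes as they then stand; what a row does not reach is not made up. A row lasts 1/8 s, in which the tool goes at most 62.5 mm and 10.7 degrees, less where a joint would pass 70% of its speed; a pose out of reach is approached as far as the arm can. A call is refused whole if a number of a shift passes 6.25 or a number of a turn 0.188, either way. A call with a gripper value outside its range is refused whole. The fingers move at their own pace and stop on an object; "grip_force" is the grip in N (left out, the last holds). Time passes only in rows, so rows that do not move let the fingers close. It gives the time, the measured TCP pose, the force and the opening at its end, in the units of the state.
- sense(): the state, without advancing time (a new reading comes with each control period).
- eyes.grab_frame(name): name is "side" or "top"; returns the picture (420x560x3 uint8, blue, green, red); there is no depth.
- eyes.camera_info(name): a dict with "intrinsics" (3x3 intrinsics, pixels), "R" (3x3) and "t" (3): a world point X has camera coordinates R X + t. Camera axes: x right, y down, z forward; pixel columns grow to the right and rows downward; lengths in m; the calibration is good to about 2 mm. A picture is of the moment at which its call begins. camera_info takes no time and is no camera call.
- env.hand_in(): hands the job in, once; it reports no verdict.
The state is a dict: "time": time; "joint_pos": joint angles; "joint_vel": joint speeds; "tau": joint torques, N m; "ee_pos": TCP position; "ee_rot": TCP orientation; "force": force on the tool from outside, world axes, zero at the start; "ft_torque": the same for the moment, N m; "opening": opening from 0.0 (shut) to 1.0 (fully open).
Only numpy, scipy, OpenCV 4.12 (cv2) and the standard library are available. Lean on these libraries where they do the work, as an engineer would, in place of code of your own. Each camera call takes 0.05 s, during which the arm holds its last target.

### The job

On the green setting block, push the red fin with a fingertip to turn the knurled click-stop collar clockwise (seen from above) exactly four clicks from where it stands, without passing the fourth, and leave it resting in that click. Then push the black tab on the steel keeper hook to swing the hook fully shut against its stop post beside the collar. Only push: do not pinch the fin or the tab, and leave the loose punches and parts around the block standing where they are.

Things in the scene. Friction and masses are not known exactly. Their poses are not given: they have to be found in the camera images.
- dial_center (a point): On the collar's vertical turning axis, at its flat top, 80 mm above the table. The collar is knurled aluminium, 92 mm across, 20 mm tall; only the red fin stands on its top. Below it lies a dark flange 116 mm across (top 58 mm above the table) with 12 white ticks, one a click. Axes as block.
- block: Fixed setting block: green base plate 140 x 240 x 12 mm (x, y, z), origin under its centre on the table, z up, y along its long side. Collar axis at (0, 45) mm, hook pivot at (35, -75) mm, thin stop post (10 mm across, top 76 mm above the table) at (48, -39) mm.
- dial (a joint): Collar angle, rad: 0 at the start (in a click), growing CLOCKWISE from above. Stops every 0.5236 rad (30 degrees). Between stops the resistance rises to about 0.2 N m (6 N at the fin) a quarter of the way and fades at half way; past that the collar snaps forward into the next stop. Let go, it settles in the nearest stop. It turns on freely past the fourth.
- fin_mid (a point): Middle of the red fin (moves with the collar): an upright plate standing on the collar's top, 33 mm from the axis, 16 mm long radially (25 to 41 mm from the axis), 8 mm thick, 26 mm high; its top is 106 mm above the table, this point 93 mm. Pressing both its broad faces (halves dial_c1, dial_c2) at once counts as pinching.
- hook_pivot (a point): On the vertical pivot axis of the steel keeper hook, at the top of its hub, 70 mm above the table; the pivot screw's head rises to 76 mm. Axes as block.
- hook (a joint): Hook angle in rad: 0 fully shut (arm along the block's +y, hard stop there), growing anticlockwise seen from above as it opens, 1.1 to 1.6 at the start, up to 1.9. Swings with light friction (about 0.06 N m, some 1.2 N at the tab) and stays where left.
- tab_mid (a point): Middle of the black finger tab on the hook's arm (moves with it), 83 mm above the table, 50 mm from the pivot: an upright plate 18 mm long along the arm, 8 mm thick, 69 to 97 mm above the table. The arm is 10 mm wide, its top 69 mm above the table; its nose ends some 72 mm from the pivot. Pressing both broad faces (hook_c3, hook_c4) at once counts as pinching.
- punch1: Bystander: loose bright steel pilot punch standing on its 26 mm head, 72 mm tall. Origin under its centre.
- punch2: Bystander: as punch1.
- punch3: Bystander: as punch1, standing near the block.
- rod: Bystander: loose brass knockout rod standing on its 28 mm foot, 85 mm tall. Origin under its centre.
- sleeve: Bystander: loose black nylon die sleeve, 48 mm across, 40 mm tall, standing near the block. Origin under its centre.
- holder: Bystander: loose knurled aluminium punch holder, 42 mm across, 58 mm tall. Origin under its centre.
- retainer: Bystander: loose steel retainer ring lying flat, 60 mm across, 6 mm thick. Origin under its centre.

How it is judged:
By the outcome, as a careful person would: the job done as asked, in the order asked, and still so for the second after the job is handed in, with the robot touching nothing.
It also fails if it takes over 58 s, if anything falls off the work surface, if the arm or the gripper's body presses on something with over 40 N, if the wrist force passes 120 N, or if a joint passes its speed limit or range.

## Working session

There is one attempt and no reset: what is moved stays moved. The work goes in short steps, Python scripts to look and compute and a tool call to move; the robot and the scene stay as the last step left them, time stands still between calls to the robot, and variables do not carry over. Pictures are saved under pics/ and viewed, and the job is handed in when it is done.

Besides the shell and the picture viewer there is one more tool, called as name(argument=value, ...) on one line, values as JSON. carry_out: Moves the arm, as the interface text tells. Its arguments: {"type":"object","properties":{"commands":{"type":"string"},"grip_force":{"type":"number"}},"required":["commands"]}

```bash
mkdir -p pics; ls
python3 - <<'E'
from plant import sense,eyes,env
import cv2
for n in("side","top"):
    im=eyes.grab_frame(n);cv2.imwrite(f"pics/{n}0.png",im)
    c=eyes.camera_info(n);print(n,c)
s=sense();print(s)
E
```

```text
pics
side {'intrinsics': array([[416.14114914,   0.        , 270.71452621],
       [  0.        , 416.14114914, 205.82855179],
       [  0.        ,   0.        ,   1.        ]]), 'R': array([[ 0.99241429, -0.12251449,  0.01020212],
       [-0.09057237, -0.78473228, -0.61318178],
       [ 0.08312959,  0.60760633, -0.78987595]]), 't': array([-0.52953048,  0.08993627,  0.92193165])}
top {'intrinsics': array([[513.66780579,   0.        , 287.74678856],
       [  0.        , 513.66780579, 208.82803603],
       [  0.        ,   0.        ,   1.        ]]), 'R': array([[ 9.54877616e-03, -9.99954326e-01,  4.08223727e-04],
       [-9.79374013e-01, -9.43464815e-03, -2.01835403e-01],
       [ 2.01830036e-01,  1.52747737e-03, -9.79419371e-01]]), 't': array([-0.00672399,  0.56410028,  1.13340829])}
{'time': 0.1, 'joint_pos': array([ 1.10342189,  0.33280173, -0.06469033,  1.46083467,  0.02160751,
        1.34992074, -0.08851328]), 'joint_vel': array([-1.56212166e-03, -1.39216463e-03,  1.11065802e-03,  2.38176925e-05,
        1.18245143e-04,  8.19843814e-04,  8.61188474e-04]), 'tau': array([ 9.85166553e-04, -6.24543071e+01,  2.43651133e-02, -3.90711486e+01,
       -6.14549895e-02,  3.66387866e-02,  1.11540730e-04]), 'ee_pos': array([ 0.26875016, -0.56388716,  0.22184865]), 'ee_rot': array([-3.14032560e+00,  6.80764175e-05,  4.44772449e-01]), 'force': array([ 0.17106693, -0.6338004 ,  0.4871577 ]), 'ft_torque': array([ 0.02403381, -0.0445695 , -0.06225327]), 'opening': 1.0007428433402437}
```

View pics/side0.png

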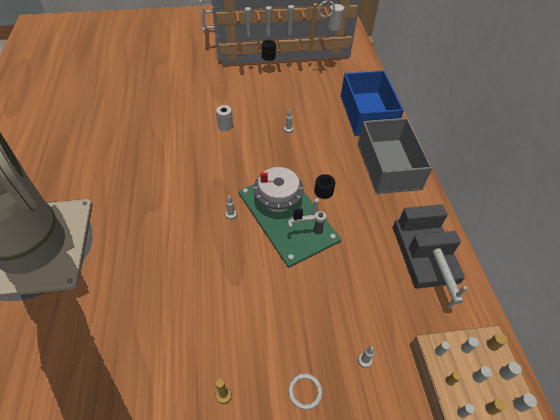

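View pics/top0.png

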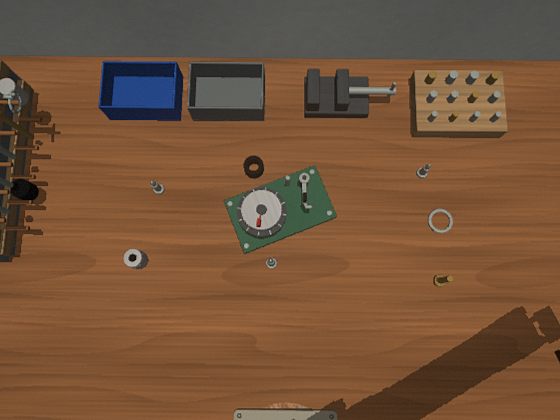

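Run:
```python
import cv2
a=cv2.imread("pics/top0.png")[140:280,215:355]
cv2.imwrite("pics/topz.png",cv2.resize(a,None,fx=4.2,fy=4.2,interpolation=cv2.INTER_CUBIC))
a=cv2.imread("pics/side0.png")[155:275,210:350]
cv2.imwrite("pics/sidez.png",cv2.resize(a,None,fx=5,fy=5,interpolation=cv2.INTER_CUBIC))
```

```text
(no output)
```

View pics/topz.png

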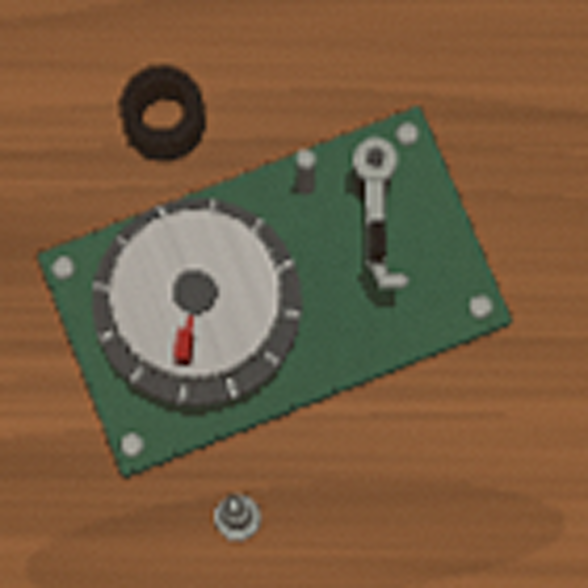

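View pics/sidez.png

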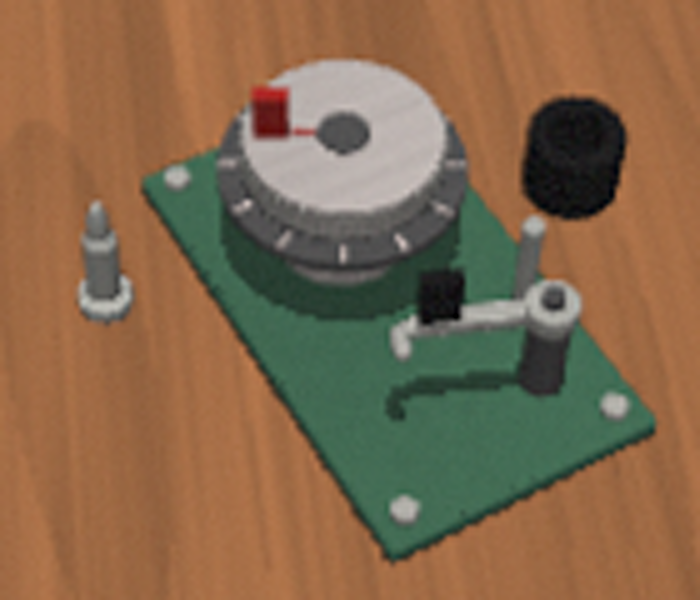

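```bash
cat > h.py <<'E'
import numpy as np, cv2
from plant import eyes
from scipy.optimize import least_squares
CI={n:eyes.camera_info(n) for n in("side","top")}
def proj(n,X):
    c=CI[n];p=(c["intrinsics"]@(c["R"]@np.atleast_2d(X).T+np.array(c["t"])[:,None])).T
    return p[:,:2]/p[:,2:]
def tri(pt,ps):
    P=[CI[n]["intrinsics"]@np.c_[CI[n]["R"],CI[n]["t"]] for n in("top","side")]
    X=cv2.triangulatePoints(P[0],P[1],np.array(pt,float).reshape(2,1),np.array(ps,float).reshape(2,1))
    return (X[:3]/X[3]).ravel()
tz=lambda u,v:(u/4.2+215-.4,v/4.2+140-.4)
sz=lambda u,v:(u/5+210-.4,v/5+155-.4)
def bw(b,p):
    c,s=np.cos(b[2]),np.sin(b[2]); p=np.atleast_2d(p)/1000.
    return np.c_[b[0]+c*p[:,0]-s*p[:,1],b[1]+s*p[:,0]+c*p[:,1],p[:,2]]
E
cat > fit.py <<'E'
from h import *
B=[(70,120,12),(70,-120,12),(-70,-120,12),(-70,120,12),(0,45,80),(35,-75,76),(48,-39,76)]
T=[tz(*q) for q in[(40,257),(417,107),(512,320),(124,477),(194,291),(375,157),(306,157)]]
S=[None,sz(655,420),sz(392,548),sz(145,183),sz(343,132),sz(553,297),sz(534,224)]
def f(b):
    X=bw(b,B);k=[i for i in range(7) if S[i]]
    return np.r_[(proj("top",X)-T).ravel(),(proj("side",X[k])-[S[i] for i in k]).ravel()]
r=least_squares(f,[.55,0,.35],loss="soft_l1");b=r.x;print(b,np.degrees(b[2]));print(f(b).round(1))
np.save("b.npy",b)
for i in (4,5,6): print(B[i],tri(T[i],S[i]).round(4),bw(b,B[i]).round(4))
X=tri(tz(185,338),sz(270,95));print("fin top",X)
d=bw(b,(0,45,80))[0];print("centre",d)
print(tri(tz(377,238),sz(442,278)),"tab top?")
E
python3 fit.py
```

```text
[0.57477788 0.01771128 0.39281978] 22.506915385630787
[-1.1 -0.7  0.8 -0.7  0.6  0.6 -0.4  0.5  0.3  0.5  0.1  0.  -0.   0.6
  1.3 -0.3  0.2  1.  -1.3 -1.5  0.2  0.   0.4 -0.8  0.  -0. ]
(0, 45, 80) [0.5582 0.0599 0.0797] [[0.5576 0.0593 0.08  ]]
(35, -75, 76) [ 0.6361 -0.038   0.0731] [[ 0.6358 -0.0382  0.076 ]]
(48, -39, 76) [0.6348 0.     0.0763] [[6.341e-01 1.000e-04 7.600e-02]]
fin top [0.52659033 0.06256675 0.10605478]
centre [0.55755211 0.05928378 0.08      ]
[ 0.58565426 -0.03858399  0.09467854] tab top?
```

```bash
cat >> h.py <<'E'
from scipy.spatial.transform import Rotation as Ro
from plant import sense
def plan(goal,yaw,n,start=None,k=5):
    s=sense();p=np.array(s["ee_pos"]);R=Ro.from_euler("xyz",s["ee_rot"])
    G=Ro.from_euler("xyz",[np.pi,0,yaw])
    d=(R.inv()*G).as_rotvec()
    if d[2]>0 and False: pass
    R0=R
    rows=[];pc=p.copy();Rc=R
    for i in range(1,n+1):
        pt=p+(np.array(goal)-p)*i/n; Rt=R*Ro.from_rotvec(d*i/n)
        sh=Rc.inv().apply(pt-pc)*100; tu=(Rc.inv()*Rt).as_rotvec()
        sh=sh.round(2);tu=tu.round(3);rows.append("0 "+" ".join("%g"%v for v in np.r_[sh,tu]))
        pc=pc+Rc.apply(sh/100);Rc=Rc*Ro.from_rotvec(tu)
    for i in range(0,n,k):print("; ".join(rows[i:i+k]))
E
python3 - <<'E'
from h import *
plan([.521,.0295,.15],np.radians(173.5),16)
E
```

```text
0 3.02 -2.67 0.45 -0 -0 -0.161; 0 3.41 -2.15 0.45 -0 -0 -0.162; 0 3.71 -1.57 0.46 -0 -0 -0.161; 0 3.91 -0.96 0.45 -0 -0 -0.162; 0 4.02 -0.31 0.45 -0 -0.001 -0.161
0 4.02 0.33 0.45 -0 0 -0.162; 0 3.9 0.98 0.45 -0 0 -0.161; 0 3.71 1.59 0.45 -0 0 -0.162; 0 3.4 2.17 0.44 -0 -0 -0.161; 0 3 2.68 0.45 -0 -0 -0.162
0 2.53 3.13 0.45 -0 -0 -0.161; 0 2 3.51 0.45 -0 -0 -0.162; 0 1.41 3.77 0.45 -0 -0.001 -0.161; 0 0.78 3.95 0.44 -0 0 -0.161; 0 0.14 4.03 0.45 -0 0 -0.162
0 -0.51 4 0.45 -0 -0 -0.161
```

carry_out(commands="0 3.02 -2.67 0.45 0 0 -0.161; 0 3.41 -2.15 0.45 0 0 -0.162; 0 3.71 -1.57 0.46 0 0 -0.161; 0 3.91 -0.96 0.45 0 0 -0.162; 0 4.02 -0.31 0.45 0 0 -0.161", grip_force=30)

```text
time: 0.72
ee_pos: [0.348, -0.3774, 0.1995]
ee_rot: [-3.141, -0.0, 1.257]
force: [0.5, -0.3, 0.4]
opening: 0.516
```

carry_out(commands="0 4.02 0.33 0.45 0 0 -0.162; 0 3.9 0.98 0.45 0 0 -0.161; 0 3.71 1.59 0.45 0 0 -0.162; 0 3.4 2.17 0.44 0 0 -0.161; 0 3 2.68 0.45 0 0 -0.162")

```text
time: 1.35
ee_pos: [0.4268, -0.1921, 0.1773]
ee_rot: [-3.141, 0.0, 2.065]
force: [0.6, -0.2, 0.3]
opening: 0.018
```

carry_out(commands="0 2.53 3.13 0.45 0 0 -0.161; 0 2 3.51 0.45 0 0 -0.162; 0 1.41 3.77 0.45 0 0 -0.161; 0 0.78 3.95 0.44 0 0 -0.161; 0 0 0 0 0 0 0")

```text
time: 1.98
ee_pos: [0.49, -0.0418, 0.1592]
ee_rot: [3.141, -0.001, 2.711]
force: [-1.0, 0.6, 0.6]
opening: 0.005
```

Run:
```python
from h import *
s=sense();print(s["ee_pos"],s["ee_rot"],s["joint_pos"],s["time"],s["opening"],s["force"])
plan([.521,.0295,.13],np.radians(173.5),5)
```

```text
[ 0.49001735 -0.04182294  0.15923455] [ 3.14052487e+00 -9.75679533e-04  2.71144791e+00] [ 0.62375991  0.14128961 -0.67158537  1.85783023  0.09360129  1.17481767
  1.06147184] 1.975 0.005207324681694731 [-1.03726744  0.56716672  0.58162854]
0 0.03 1.55 0.59 0 -0 -0.063; 0 -0.07 1.56 0.58 0 -0 -0.064; 0 -0.16 1.54 0.59 0.001 -0 -0.063; 0 -0.27 1.54 0.58 0 -0.001 -0.063; 0 -0.35 1.51 0.59 0 0 -0.064
```

carry_out(commands="0 0.03 1.55 0.59 0 0 -0.063; 0 -0.07 1.56 0.58 0 0 -0.064; 0 -0.16 1.54 0.59 0 0 -0.063; 0 -0.27 1.54 0.58 0 0 -0.063; 0 -0.35 1.51 0.59 0 0 -0.064")

```text
time: 2.6
ee_pos: [0.5215, 0.0271, 0.1299]
ee_rot: [3.142, -0.0, 3.026]
force: [-0.4, 0.7, 0.6]
opening: 0.002
```

Run:
```python
from h import *
for n in("side","top"):
    im=eyes.grab_frame(n);cv2.imwrite(f"pics/{n}1.png",im)
a=cv2.imread("pics/top1.png")[110:280,195:355]
b=cv2.imread("pics/side1.png")[60:260,180:350]
cv2.imwrite("pics/z1.png",np.hstack([cv2.resize(a,(400,425)),cv2.resize(b,(361,425))]))
s=sense();print(s["ee_pos"],s["ee_rot"],s["joint_pos"],s["force"])
plan([.521,.0295,.09],np.radians(173.5),4)
```

```text
[0.52121543 0.02816021 0.12962534] [ 3.14053880e+00 -9.53782764e-04  3.02683229e+00] [ 0.51566871  0.26242951 -0.74043002  1.81578926  0.19258272  1.13777965
  1.1668487 ] [-0.66679723 -0.63342819 -0.4275191 ]
0 0.01 0.03 0.99 0 -0 -0; 0 0.01 0.03 0.99 0.001 -0 -0.001; 0 0 0.04 0.99 -0 -0.001 0; 0 0.01 0.03 0.99 0 0 -0
```

View pics/z1.png

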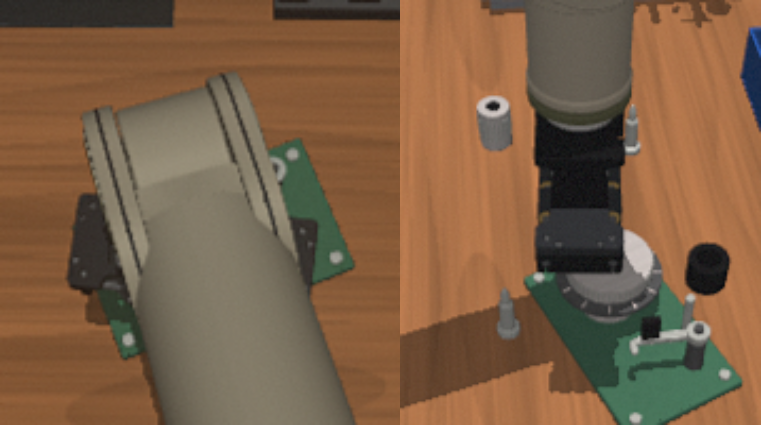

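The arm hides the fin in both views; the gripper is beside the collar with fingers on the tab side, the tab and hook still clear. Descending.

carry_out(commands="0 0 0 1 0 0 0; 0 0 0 1 0 0 0; 0 0 0 1 0 0 0; 0 0 0 1 0 0 0; 0 0 0 0 0 0 0")

```text
time: 3.32
ee_pos: [0.5206, 0.0259, 0.0895]
ee_rot: [-3.141, -0.001, 3.022]
force: [-0.0, 0.8, 0.4]
opening: 0.006
```

Run:
```python
from h import *
im=eyes.grab_frame("side")
cv2.imwrite("pics/z2.png",cv2.resize(im[90:260,190:350],None,fx=3.5,fy=3.5))
s=sense();print(s["ee_pos"],s["ee_rot"],s["force"])
```

```text
[0.52096108 0.02600442 0.09004612] [ 3.14157528e+00 -5.67244492e-04  3.02175370e+00] [ 0.45275351 -0.77297201  0.25087843]
```

View pics/z2.png

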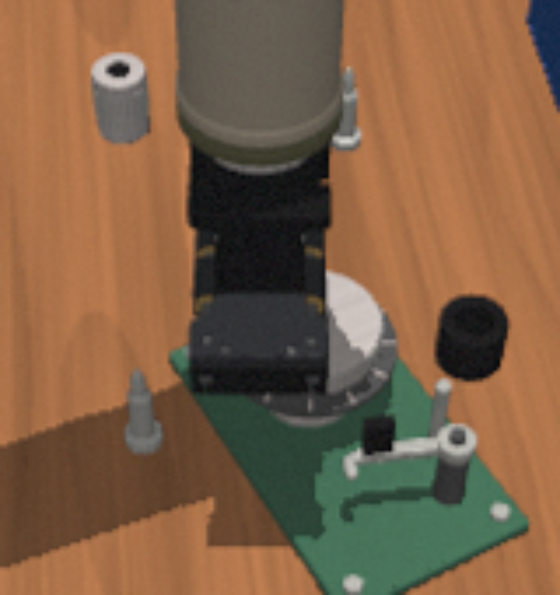

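carry_out(commands="0 0 0.4 0 0 0 0; 0 0 0.4 0 0 0 0; 0 0 0.4 0 0 0 0; 0 0 0 0 0 0 0")

```text
time: 3.88
ee_pos: [0.5227, 0.0385, 0.0905]
ee_rot: [3.141, 0.0, 3.023]
force: [0.4, 0.2, 0.6]
opening: 0.007
```

carry_out(commands="0 0 0.2 0 0 0 0; 0 0 0.1 0 0 0 0; 0 0 0 0 0 0 0")

```text
time: 4.25
ee_pos: [0.5229, 0.0409, 0.0903]
ee_rot: [-3.142, 0.0, 3.022]
force: [-0.2, -0.4, 0.9]
opening: 0.003
```

carry_out(commands="0 0 0.2 0 0 0 0; 0 0 0 0 0 0 0")

```text
time: 4.5
ee_pos: [0.5232, 0.0431, 0.0904]
ee_rot: [3.142, 0.0, 3.022]
force: [-0.1, -0.2, 0.5]
opening: 0.001
```

carry_out(commands="0 0 0.2 0 0 0 0; 0 0 0 0 0 0 0")

```text
time: 4.75
ee_pos: [0.5234, 0.0451, 0.0904]
ee_rot: [3.142, 0.0, 3.022]
force: [-0.1, -0.5, 0.3]
opening: 0.007
```

carry_out(commands="0 0 0.2 0 0 0 0; 0 0 0 0 0 0 0")

```text
time: 5.0
ee_pos: [0.5237, 0.0471, 0.0904]
ee_rot: [3.142, 0.0, 3.022]
force: [-0.4, -0.6, -0.5]
opening: 0.008
```

carry_out(commands="0 0 0.2 0 0 0 0; 0 0 0 0 0 0 0")

```text
time: 5.25
ee_pos: [0.5239, 0.0491, 0.0904]
ee_rot: [3.142, 0.0, 3.022]
force: [0.3, -0.7, 0.7]
opening: 0.006
```

carry_out(commands="0 0 0.2 0 0 0 0; 0 0 0 0 0 0 0")

```text
time: 5.5
ee_pos: [0.5241, 0.0502, 0.0903]
ee_rot: [-3.141, -0.0, 3.021]
force: [-2.0, -3.6, 0.6]
opening: 0.006
```

carry_out(commands="0 0.086 0.23 0 0 0 0.07; 0 0.086 0.23 0 0 0 0.07; 0 0 0 0 0 0 0")

```text
time: 5.88
ee_pos: [0.5229, 0.0529, 0.0903]
ee_rot: [-3.138, -0.0, 2.879]
force: [-2.1, -8.0, 3.7]
opening: 0.006
```

carry_out(commands="0 0.086 0.23 0 0 0 0.07; 0 0 0 0 0 0 0")

```text
time: 6.12
ee_pos: [0.5224, 0.0548, 0.0903]
ee_rot: [-3.137, -0.0, 2.808]
force: [-4.2, -10.6, 4.4]
opening: 0.006
```

carry_out(commands="0 0.086 0.23 0 0 0 0.07; 0 0 0 0 0 0 0")

```text
time: 6.38
ee_pos: [0.5222, 0.0572, 0.0903]
ee_rot: [-3.137, -0.0, 2.738]
force: [-4.0, -11.0, 5.3]
opening: 0.006
```

carry_out(commands="0 0.086 0.23 0 0 0 0.07; 0 0 0 0 0 0 0")

```text
time: 6.62
ee_pos: [0.5224, 0.0602, 0.0903]
ee_rot: [-3.137, 0.0, 2.669]
force: [-3.4, -8.1, 4.5]
opening: 0.001
```

carry_out(commands="0 0.086 0.23 0 0 0 0.07; 0 0 0 0 0 0 0")

```text
time: 6.88
ee_pos: [0.5229, 0.0635, 0.0903]
ee_rot: [-3.139, 0.0, 2.599]
force: [-0.6, -5.5, 2.1]
opening: 0.006
```

carry_out(commands="0 0.043 0.115 0 0 0 0.035; 0 0 0 0 0 0 0")

```text
time: 7.12
ee_pos: [0.5235, 0.0655, 0.0903]
ee_rot: [-3.14, 0.001, 2.565]
force: [0.0, -3.5, 0.3]
opening: 0.009
```

```bash
cat > look.py <<'E'
import sys
from h import *
k=sys.argv[1]
a=eyes.grab_frame("side")[110:250,215:345];b=eyes.grab_frame("top")[140:280,215:345]
cv2.imwrite(f"pics/l{k}.png",np.hstack([cv2.resize(a,None,fx=3,fy=3,interpolation=2),cv2.resize(b,None,fx=3,fy=3,interpolation=2)]))
s=sense();print(s["ee_pos"],s["ee_rot"],s["joint_pos"],s["force"],s["time"])
E
python3 look.py 1
```

```text
[0.52359342 0.06593304 0.09031828] [-3.14113296e+00  6.21473010e-04  2.56624133e+00] [ 0.37241148  0.31067746 -0.66875939  1.8430737   0.21964887  1.06208413
  0.61452085] [ 0.5834549  -4.34993563 -0.4933508 ] 7.225
```

View pics/l1.png

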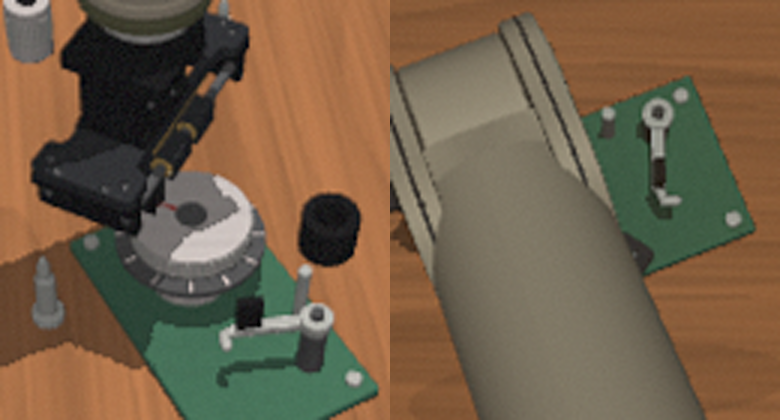

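```bash
cat > red.py <<'E'
import sys
from h import *
b=np.load("b.npy");C=bw(b,(0,45,80))[0]
def ray(n,uv,z):
    c=CI[n];K=c["intrinsics"];R=np.array(c["R"]);o=-R.T@c["t"];d=R.T@np.linalg.solve(K,[uv[0],uv[1],1]);return o+d*(z-o[2])/d[2]
def red(im,n,z=.0805):
    i=im.astype(int);m=(i[...,2]>90)&(i[...,2]>1.7*i[...,1])&(i[...,2]>1.9*i[...,0])
    i=im.astype(int)
    out=[]
    for v,u in np.argwhere((i[...,2]-i[...,1]>35)&(i[...,2]-i[...,0]>35)):
        X=ray(n,(u,v),z)-C;r=np.hypot(X[0],X[1])
        if r<.07 : out.append((u,v,round(r*1000,1),round(float(np.degrees(np.arctan2(X[1],X[0]))),1),im[v,u].tolist()))
    return out
if __name__=="__main__":
    n=sys.argv[1]
    im=cv2.imread(sys.argv[2]) if len(sys.argv)>2 else eyes.grab_frame(n)
    for o in red(im,n): 
        if o[2]<24: print(o)
E
echo base; python3 red.py side pics/side0.png; echo basetop;python3 red.py top pics/top0.png; echo now; python3 red.py side
```

```text
base
(np.int64(269), np.int64(180), np.float64(21.4), 166.5, [138, 141, 185])
(np.int64(268), np.int64(181), np.float64(23.5), 174.5, [106, 109, 158])
(np.int64(269), np.int64(181), np.float64(21.2), 174.6, [74, 76, 154])
(np.int64(270), np.int64(181), np.float64(19.0), 174.8, [77, 80, 159])
(np.int64(271), np.int64(181), np.float64(16.7), 174.9, [82, 84, 163])
(np.int64(272), np.int64(181), np.float64(14.5), 175.2, [90, 93, 158])
basetop
(np.int64(260), np.int64(215), np.float64(13.2), 170.7, [52, 56, 140])
(np.int64(259), np.int64(216), np.float64(16.0), 164.2, [101, 108, 163])
(np.int64(260), np.int64(216), np.float64(15.5), 172.3, [36, 45, 152])
(np.int64(259), np.int64(217), np.float64(18.2), 166.3, [86, 91, 157])
(np.int64(260), np.int64(217), np.float64(17.8), 173.4, [44, 51, 153])
(np.int64(257), np.int64(218), np.float64(21.9), 156.3, [103, 108, 158])
(np.int64(258), np.int64(218), np.float64(21.0), 161.9, [76, 83, 155])
(np.int64(259), np.int64(218), np.float64(20.4), 168.0, [50, 56, 153])
(np.int64(260), np.int64(218), np.float64(20.1), 174.3, [72, 78, 157])
(np.int64(258), np.int64(219), np.float64(23.2), 163.8, [29, 36, 150])
(np.int64(259), np.int64(219), np.float64(22.7), 169.3, [32, 39, 154])
(np.int64(260), np.int64(219), np.float64(22.3), 175.0, [43, 49, 126])
now
(np.int64(270), np.int64(178), np.float64(20.8), 148.9, [52, 56, 112])
(np.int64(271), np.int64(178), np.float64(18.7), 146.1, [51, 51, 112])
(np.int64(272), np.int64(178), np.float64(16.7), 142.5, [68, 70, 111])
(np.int64(272), np.int64(179), np.float64(15.4), 152.2, [45, 47, 108])
(np.int64(273), np.int64(179), np.float64(13.3), 148.7, [60, 63, 103])
```

carry_out(commands="0 0 -0.2 0 0 0 0; 0 0 -0.2 0 0 0 0; 0 0 0 0 0 0 0")

```text
time: 7.65
ee_pos: [0.5211, 0.0635, 0.0904]
ee_rot: [3.141, -0.0, 2.567]
force: [-0.2, 0.6, -0.3]
opening: 0.008
```

```bash
python3 red.py side; python3 look.py 2
```

```text
(np.int64(270), np.int64(177), np.float64(22.2), 141.8, [75, 76, 112])
(np.int64(270), np.int64(178), np.float64(20.8), 148.9, [52, 56, 109])
(np.int64(271), np.int64(178), np.float64(18.7), 146.1, [49, 50, 108])
(np.int64(272), np.int64(178), np.float64(16.7), 142.5, [71, 72, 114])
(np.int64(273), np.int64(179), np.float64(13.3), 148.7, [60, 62, 104])
[0.52127918 0.0634907  0.09037184] [3.14138126e+00 2.09258137e-05 2.56696074e+00] [ 0.37918534  0.30488286 -0.66945218  1.84948967  0.21505034  1.05998917
  0.62239137] [ 0.33426343  0.06419869 -0.65701714] 7.8
```

View pics/l2.png

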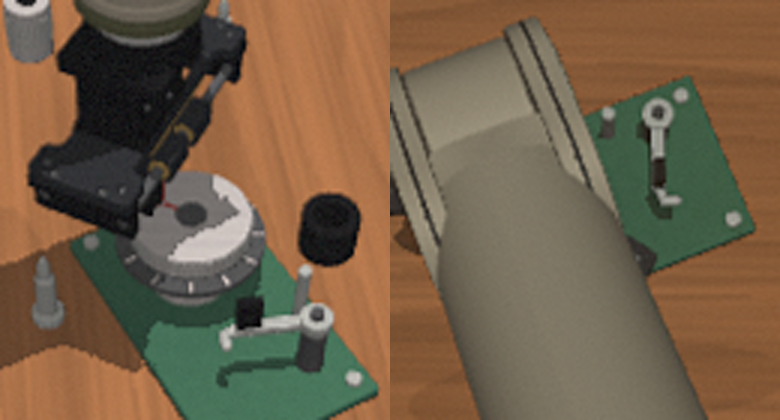

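carry_out(commands="0 0.12 0.29 0 0 0 0.0873; 0 0.12 0.29 0 0 0 0.0873; 0 0 0 0 0 0 0")

```text
time: 8.18
ee_pos: [0.5223, 0.0688, 0.0903]
ee_rot: [-3.14, 0.0, 2.391]
force: [-1.2, -2.9, 1.6]
opening: 0.005
```

carry_out(commands="0 0.12 0.29 0 0 0 0.0873; 0 0.12 0.29 0 0 0 0.0873; 0 0 0 0 0 0 0")

```text
time: 8.55
ee_pos: [0.5232, 0.0731, 0.0901]
ee_rot: [-3.136, 0.0, 2.216]
force: [-10.4, -6.9, 10.2]
opening: 0.007
```

carry_out(commands="0 0.12 0.29 0 0 0 0.0873; 0 0 0 0 0 0 0")

```text
time: 8.8
ee_pos: [0.5246, 0.076, 0.0901]
ee_rot: [-3.136, 0.0, 2.129]
force: [-10.2, -6.8, 9.5]
opening: 0.006
```

```bash
python3 red.py side; python3 look.py 3
```

```text
(np.int64(271), np.int64(176), np.float64(22.2), 131.9, [63, 64, 112])
(np.int64(272), np.int64(176), np.float64(20.5), 127.6, [70, 73, 113])
(np.int64(272), np.int64(177), np.float64(18.5), 134.3, [46, 47, 110])
(np.int64(273), np.int64(177), np.float64(16.8), 129.4, [62, 65, 112])
(np.int64(273), np.int64(178), np.float64(14.8), 137.9, [63, 65, 113])
(np.int64(274), np.int64(178), np.float64(13.1), 132.1, [58, 59, 100])
[0.52531442 0.07673597 0.09015845] [-3.13792946e+00  4.40119335e-05  2.13042621e+00] [ 0.29728496  0.30792716 -0.60643009  1.83466568  0.20012137  1.06348711
  0.17400546] [-6.82939657 -3.2633546   6.25476809] 8.95
```

View pics/l3.png

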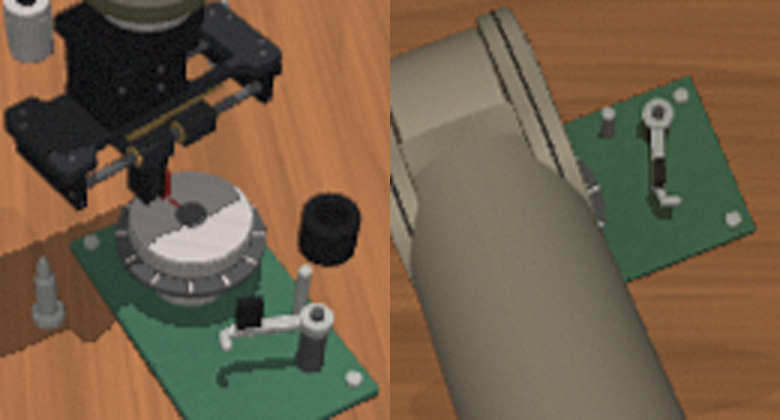

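carry_out(commands="0 0.05 0.2 0 0 0 0.05; 0 0 0 0 0 0 0")

```text
time: 9.2
ee_pos: [0.5269, 0.0789, 0.0902]
ee_rot: [-3.139, -0.0, 2.08]
force: [-5.8, -2.5, 4.4]
opening: 0.005
```

carry_out(commands="0 0.05 0.2 0 0 0 0.05; 0 0 0 0 0 0 0")

```text
time: 9.45
ee_pos: [0.5287, 0.0809, 0.0902]
ee_rot: [-3.14, -0.0, 2.031]
force: [-3.5, -1.0, 0.7]
opening: 0.006
```

```bash
python3 red.py side; python3 look.py 4
```

```text
(np.int64(272), np.int64(175), np.float64(22.8), 122.2, [56, 57, 110])
(np.int64(273), np.int64(176), np.float64(19.0), 122.7, [44, 46, 109])
(np.int64(274), np.int64(177), np.float64(15.2), 123.4, [48, 48, 112])
[0.52955615 0.08111948 0.09025893] [ 3.14140940e+00 -2.36166334e-04  2.03130414e+00] [ 0.27765305  0.31300865 -0.59211936  1.82597451  0.19782497  1.06154215
  0.07149586] [-0.74675023  0.81046503  0.07044558] 9.6
```

View pics/l4.png

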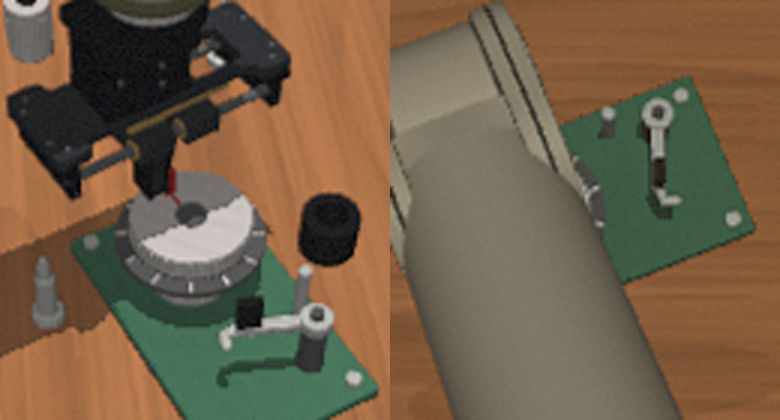

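carry_out(commands="0 0 0 0 0 0 0; 0 0 0 0 0 0 0")

```text
time: 9.85
ee_pos: [0.53, 0.0808, 0.0905]
ee_rot: [3.141, 0.0, 2.03]
force: [0.1, 0.0, 0.5]
opening: 0.007
```

```bash
python3 red.py side
```

```text
(np.int64(272), np.int64(175), np.float64(22.8), 122.2, [75, 76, 112])
(np.int64(273), np.int64(175), np.float64(21.4), 117.4, [54, 57, 112])
(np.int64(273), np.int64(176), np.float64(19.0), 122.7, [68, 71, 114])
(np.int64(274), np.int64(176), np.float64(17.6), 116.9, [51, 51, 110])
(np.int64(274), np.int64(177), np.float64(15.2), 123.4, [65, 68, 114])
(np.int64(275), np.int64(177), np.float64(13.9), 116.2, [63, 63, 107])
```

carry_out(commands="0 0 0 0 0 0 0; 0 0 0 0 0 0 0; 0 0 0 0 0 0 0; 0 0 0 0 0 0 0")

```text
time: 10.4
ee_pos: [0.5297, 0.0808, 0.0904]
ee_rot: [3.142, 0.0, 2.03]
force: [0.8, 0.1, -0.8]
opening: 0.003
```

```bash
cat > ang.py <<'E'
from h import *
from red import ray,C
from scipy.ndimage import map_coordinates
from scipy.optimize import minimize_scalar
def ang(im):
    d=im.astype(float);d=d[...,2]-d[...,1]
    ths=np.arange(0,360,1.);sc=[]
    rs=np.arange(13,24,.5)/1000
    for t in np.radians(ths):
        X=C+np.c_[rs*np.cos(t),rs*np.sin(t),0*rs+.0005];p=proj("side",X)
        sc.append(map_coordinates(d,[p[:,1],p[:,0]],order=1).mean())
    sc=np.array(sc);k=sc.argmax();w=slice(max(0,k-12),k+13);q=np.clip(sc[w]-.3*sc[k],0,None)
    return (q*ths[w]).sum()/q.sum(),sc[k]
if __name__=="__main__":
    print("base",ang(cv2.imread("pics/side0.png")))
    print("click1 ",ang(cv2.imread("pics/side0.png")) and None)
    im=eyes.grab_frame("side");print("now",ang(im))
E
python3 ang.py
```

```text
base (np.float64(173.81331423810266), np.float64(67.32805091991483))
click1  None
now (np.float64(117.05984384259926), np.float64(47.73545864656762))
```

carry_out(commands="0 0.125 0.28 0 0 0 0.0873; 0 0.125 0.28 0 0 0 0.0873; 0 0.125 0.28 0 0 0 0.0873; 0 0 0 0 0 0 0")

```text
time: 10.95
ee_pos: [0.5341, 0.0863, 0.09]
ee_rot: [-3.137, 0.002, 1.767]
force: [-9.7, -3.8, 6.9]
opening: 0.008
```

carry_out(commands="0 0.125 0.28 0 0 0 0.0873; 0 0.125 0.28 0 0 0 0.0873; 0 0 0 0 0 0 0")

```text
time: 11.32
ee_pos: [0.5383, 0.0898, 0.0899]
ee_rot: [-3.135, 0.002, 1.593]
force: [-11.7, -2.9, 8.4]
opening: 0.009
```

```bash
python3 ang.py; python3 look.py 5
```

```text
base (np.float64(173.81331423810266), np.float64(67.32805091991483))
click1  None
now (np.float64(100.56855107793503), np.float64(49.453467547620114))
[0.53944988 0.09008375 0.08993611] [-3.13787137e+00  1.44840481e-03  1.59387261e+00] [ 0.20069952  0.32813961 -0.52425389  1.79697926  0.18545488  1.06935628
 -0.36764   ] [-6.56006674 -1.72542291  3.38144898] 11.475
```

View pics/l5.png

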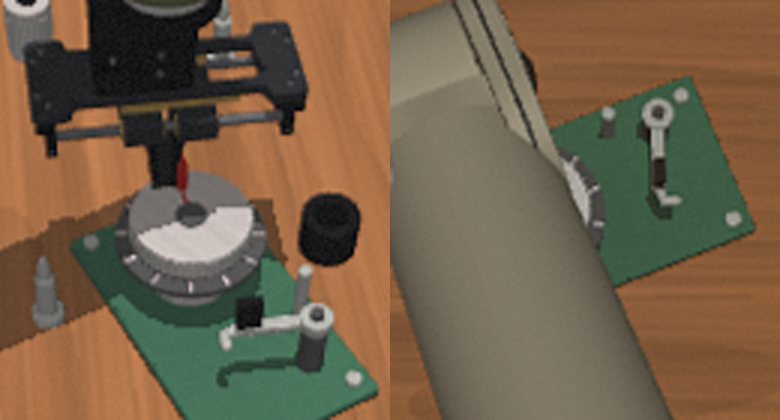

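carry_out(commands="0 0.05 0.2 0 0 0 0.05; 0 0 0 0 0 0 0")

```text
time: 11.72
ee_pos: [0.5419, 0.091, 0.09]
ee_rot: [-3.139, 0.001, 1.543]
force: [-3.3, -1.0, 0.6]
opening: 0.002
```

carry_out(commands="0 0.03 0.1 0 0 0 0.03; 0 0 0 0 0 0 0; 0 0 0 0 0 0 0")

```text
time: 12.1
ee_pos: [0.5445, 0.0915, 0.0904]
ee_rot: [3.141, -0.0, 1.514]
force: [-1.3, 0.1, 0.1]
opening: 0.003
```

```bash
python3 ang.py; python3 look.py 6
```

```text
base (np.float64(173.81331423810266), np.float64(67.32805091991483))
click1  None
now (np.float64(89.17439032311725), np.float64(47.89560065784065))
[0.54459968 0.09142242 0.09052078] [ 3.14079592e+00 -1.45324401e-04  1.51382198e+00] [ 0.18794119  0.33285921 -0.51108585  1.78764012  0.18363646  1.06746893
 -0.44561289] [-0.52579996  0.69462008  0.00841754] 12.25
```

View pics/l6.png

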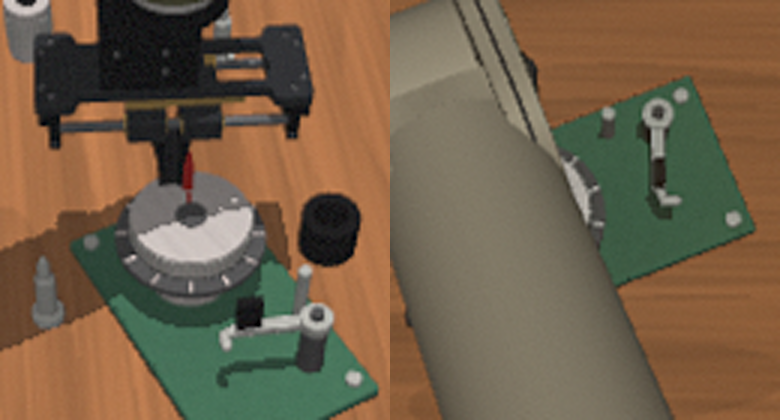

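carry_out(commands="0 0 0 0 0 0 0; 0 0 0 0 0 0 0; 0 0 0 0 0 0 0")

```text
time: 12.62
ee_pos: [0.5443, 0.0915, 0.0904]
ee_rot: [3.141, 0.0, 1.514]
force: [0.5, -0.0, 1.1]
opening: 0.004
```

```bash
python3 ang.py|tail -1; python3 -c "
from h import *
b=np.load('b.npy');C=bw(b,(0,45,80))[0];s=sense();d=s['ee_pos']-C;y=s['ee_rot'][2];print(d@[np.cos(y),np.sin(y),0],d@[np.sin(y),-np.cos(y),0],np.degrees(y))"
```

```text
now (np.float64(86.75162197837837), np.float64(58.2189197711968))
0.03136777281228798 -0.015103089455349102 86.73412636445579
```

carry_out(commands="0 0.12 0.28 0 0 0 0.0873; 0 0.12 0.28 0 0 0 0.0873; 0 0.12 0.28 0 0 0 0.0873; 0 0 0 0 0 0 0")

```text
time: 13.18
ee_pos: [0.5507, 0.0941, 0.0901]
ee_rot: [-3.137, 0.002, 1.251]
force: [-10.6, -1.5, 6.7]
opening: 0.007
```

carry_out(commands="0 0.12 0.28 0 0 0 0.0873; 0 0 0 0 0 0 0")

```text
time: 13.42
ee_pos: [0.5533, 0.0948, 0.0899]
ee_rot: [-3.137, 0.003, 1.165]
force: [-11.4, 0.2, 7.1]
opening: 0.011
```

```bash
python3 ang.py|tail -1; python3 look.py 7
```

```text
now (np.float64(74.01903064755827), np.float64(50.67668188047075))
[0.55398213 0.09460729 0.08997011] [-3.13791364e+00  1.96952366e-03  1.16558757e+00] [ 0.13362791  0.3482993  -0.454163    1.7606211   0.16999366  1.07578996
 -0.78377955] [-8.06077029  0.54018494  5.0060571 ] 13.575
```

View pics/l7.png

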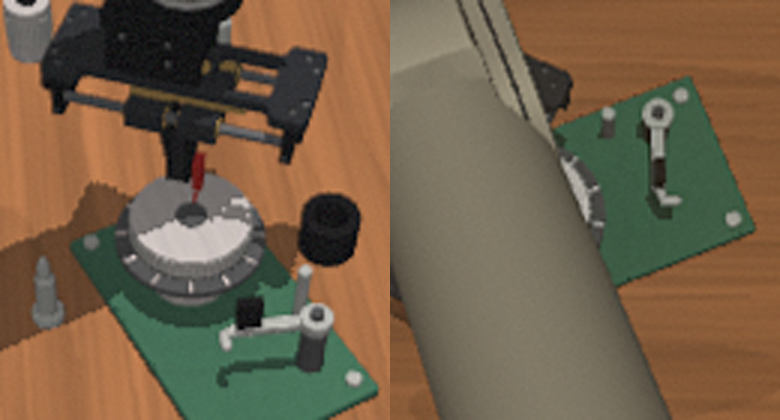

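carry_out(commands="0 0.05 0.2 0 0 0 0.05; 0 0 0 0 0 0 0")

```text
time: 13.82
ee_pos: [0.556, 0.0946, 0.09]
ee_rot: [-3.138, 0.002, 1.115]
force: [-8.0, 0.9, 4.7]
opening: 0.001
```

carry_out(commands="0 0.05 0.15 0 0 0 0.05; 0 0 0 0 0 0 0; 0 0 0 0 0 0 0")

```text
time: 14.2
ee_pos: [0.5588, 0.0943, 0.0901]
ee_rot: [-3.14, 0.001, 1.066]
force: [-2.5, 1.6, -0.0]
opening: 0.004
```

```bash
python3 ang.py|tail -1; python3 look.py 8
```

```text
now (np.float64(65.38360047658578), np.float64(54.137120472351604))
[0.55948595 0.09392013 0.09017713] [-3.14127306e+00 -1.43072113e-04  1.06507323e+00] [ 0.12037407  0.35336495 -0.43634455  1.75098263  0.16676705  1.07399973
 -0.8778426 ] [-0.98305886  1.70899634 -0.61721819] 14.35
```

carry_out(commands="0 0 0 0 0 0 0; 0 0 0 0 0 0 0; 0 0 0 0 0 0 0; 0 0 0 0 0 0 0")

```text
time: 14.85
ee_pos: [0.5599, 0.0933, 0.0904]
ee_rot: [3.141, 0.0, 1.064]
force: [-0.2, 0.3, -0.4]
opening: 0.004
```

```bash
python3 ang.py|tail -1; python3 look.py 9
```

```text
now (np.float64(60.006999167123894), np.float64(53.205379257003976))
[0.55971515 0.09344559 0.09036892] [3.14139683e+00 4.00971963e-05 1.06450792e+00] [ 0.12065175  0.35317577 -0.43595441  1.75071595  0.16709017  1.07417729
 -0.87787924] [ 1.18956738e-04 -2.38628422e-01 -3.20259208e-01] 15.0
```

View pics/l9.png

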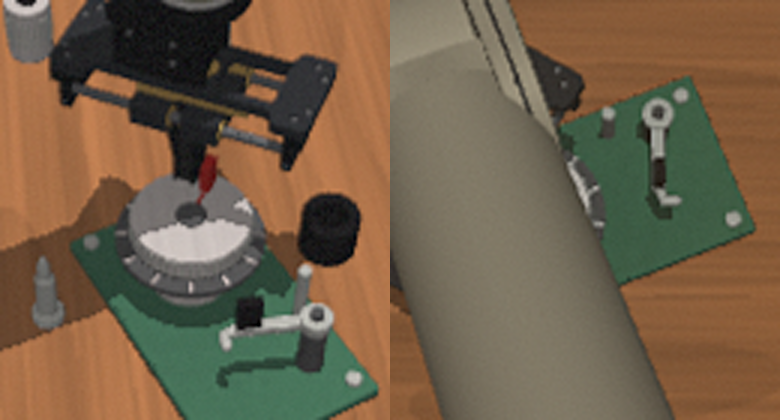

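carry_out(commands="0 0 -0.5 0 0 0 0; 0 0 -0.5 0 0 0 0; 0 0 -0.2 -1 0 0 0; 0 0 0 -3 0 0 0; 0 0 0 -3 0 0 0")

```text
time: 15.62
ee_pos: [0.549, 0.0995, 0.1619]
ee_rot: [3.141, -0.0, 1.065]
force: [0.9, -0.3, 0.7]
opening: 0.008
```

Run:
```python
from h import *
plan([.586,-.072,.155],1.58,8)
```

```text
0 -1.65 1.44 0.09 0 -0 -0.064; 0 -1.74 1.34 0.08 0 -0 -0.065; 0 -1.82 1.22 0.09 0 -0 -0.064; 0 -1.9 1.09 0.08 0 -0 -0.065; 0 -1.97 0.98 0.09 0 -0 -0.064
0 -2.02 0.84 0.09 0 -0 -0.064; 0 -2.07 0.72 0.08 0 -0 -0.065; 0 -2.12 0.58 0.09 0 -0 -0.064
```

carry_out(commands="0 -1.65 1.44 0.05 0 0 -0.064; 0 -1.74 1.34 0 0 0 -0.065; 0 -1.82 1.22 0 0 0 -0.064; 0 -1.9 1.09 0 0 0 -0.065; 0 -1.97 0.98 0 0 0 -0.064")

```text
time: 16.25
ee_pos: [0.5725, -0.0085, 0.1607]
ee_rot: [3.141, -0.0, 1.389]
force: [0.3, 0.2, -0.4]
opening: 0.004
```

carry_out(commands="0 -2.02 0.84 0 0 0 -0.064; 0 -2.07 0.72 0 0 0 -0.065; 0 -2.12 0.58 0 0 0 -0.064; 0 0 0 0 0 0 0")

```text
time: 16.75
ee_pos: [0.5862, -0.0741, 0.1604]
ee_rot: [3.141, 0.001, 1.577]
force: [-0.2, 0.6, -0.7]
opening: 0.004
```

```bash
python3 ang.py; python3 look.py 10;python3 -c "
from h import *
plan([.586,-.072,.083],1.58,5)"
```

```text
base (np.float64(173.81331423810266), np.float64(67.32805091991483))
click1  None
now (np.float64(316.8753242762512), np.float64(9.619764698746748))
[ 0.58605048 -0.07093998  0.16022593] [ 3.14121988e+00 -4.31915885e-04  1.57966768e+00] [ 0.38506526  0.32863184 -0.41607857  1.62071619  0.13883257  1.22128052
 -0.04995052] [-0.10522935  0.56668849  0.35534938] 16.9
0 -0.02 -0 1.54 0 -0 -0; 0 -0.02 -0 1.55 0 -0 -0; 0 -0.03 -0.01 1.54 0 -0 -0; 0 -0.02 0 1.55 0 -0 -0; 0 -0.02 0 1.54 0 -0 -0
```

View pics/l10.png

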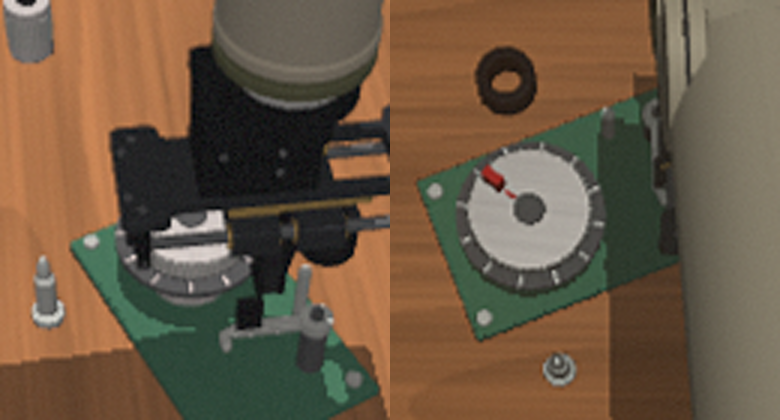

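carry_out(commands="0 0 0 1.54 0 0 0; 0 0 0 1.54 0 0 0; 0 0 0 1.54 0 0 0; 0 0 0 1.54 0 0 0; 0 0 0 1.4 0 0 0")

```text
time: 17.52
ee_pos: [0.5859, -0.0722, 0.083]
ee_rot: [-3.141, -0.0, 1.58]
force: [-0.2, -0.3, -0.2]
opening: 0.006
```

carry_out(commands="0 0.5 0 0 0 0 0; 0 0.5 0 0 0 0 0; 0 0.4 0 0 0 0 0; 0 0 0 0 0 0 0")

```text
time: 18.02
ee_pos: [0.5863, -0.0576, 0.0848]
ee_rot: [3.141, 0.0, 1.58]
force: [0.3, 0.2, -0.1]
opening: 0.008
```

```bash
python3 look.py 11
```

```text
[ 0.58609697 -0.05826842  0.08452938] [3.14110936e+00 2.73257661e-04 1.57960516e+00] [ 0.35664699  0.39960366 -0.41002835  1.69966855  0.1772285   1.07851651
 -0.09978862] [ 0.18254457 -0.17430121  1.00652805] 18.125
```

View pics/l11.png

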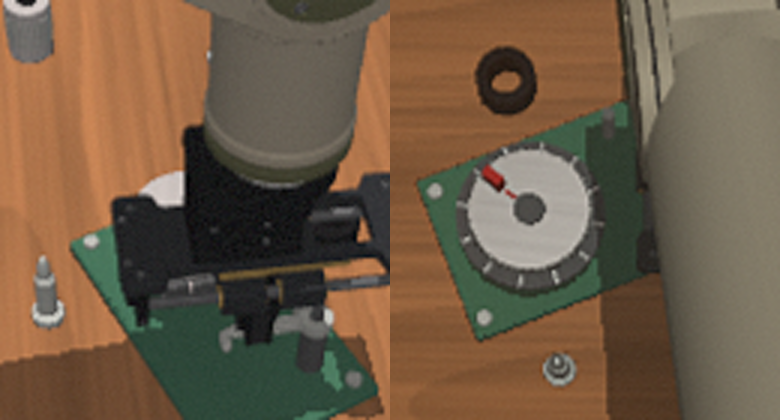

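carry_out(commands="0 0.6 0 0 0 0 0; 0 0.44 -0.1 0 0 0 0.0873; 0 0.44 -0.1 0 0 0 0.0873; 0 0.44 -0.1 0 0 0 0.0873; 0 0 0 0 0 0 0")

```text
time: 18.75
ee_pos: [0.584, -0.0384, 0.0843]
ee_rot: [3.141, 0.0, 1.319]
force: [-0.9, -0.0, 0.2]
opening: 0.005
```

```bash
python3 look.py 12
cat > hk.py <<'E'
from h import *
b=np.load('b.npy');P=bw(b,(35,-75,70))[0];s=sense();d=s['ee_pos']-P;y=s['ee_rot'][2]
print("rel tool",d@[np.cos(y),np.sin(y),0],d@[np.sin(y),-np.cos(y),0],"to go deg",np.degrees(y)-22.5,s["force"])
E
python3 hk.py
```

```text
[ 0.58395391 -0.0386195   0.0842823 ] [ 3.14158092e+00 -7.74208456e-05  1.31994983e+00] [ 0.29749007  0.38773646 -0.3760611   1.71110733  0.15864651  1.07273831
 -0.38008698] [-1.14932398 -0.02304505 -0.61262363] 18.85
rel tool -0.013302122844434907 -0.05013494240963572 to go deg 53.12755422469472 [-1.14932398 -0.02304505 -0.61262363]
```

View pics/l12.png

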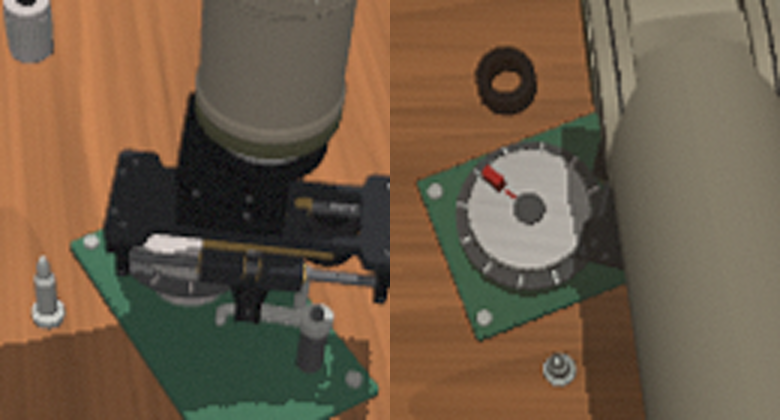

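carry_out(commands="0 0.44 -0.1 0 0 0 0.0873; 0 0.44 -0.1 0 0 0 0.0873; 0 0.44 -0.1 0 0 0 0.0873; 0 0.44 -0.1 0 0 0 0.0873; 0 0 0 0 0 0 0")

```text
time: 19.48
ee_pos: [0.5869, -0.021, 0.0842]
ee_rot: [3.142, 0.0, 0.971]
force: [0.1, -1.1, -0.1]
opening: 0.005
```

carry_out(commands="0 0.44 -0.1 0 0 0 0.0873; 0 0.44 -0.1 0 0 0 0.0873; 0 0.44 -0.1 0 0 0 0.0873; 0 0.44 -0.1 0 0 0 0.0873; 0 0 0 0 0 0 0")

```text
time: 20.1
ee_pos: [0.5956, -0.0054, 0.0842]
ee_rot: [-3.142, 0.0, 0.622]
force: [0.1, 0.2, -0.6]
opening: 0.003
```

```bash
python3 hk.py; python3 look.py 13
```

```text
rel tool -0.013594252155520747 -0.050105858752530166 to go deg 13.16420599116691 [ 0.06040612  0.17728112 -0.63374717]
[ 0.59552759 -0.00532625  0.08420792] [-3.14135821e+00 -1.45020920e-04  6.22926308e-01] [ 0.15534935  0.39599877 -0.27370475  1.68788313  0.11856701  1.07398068
 -1.10269126] [ 0.2268797  -0.51038021  0.21694349] 20.2
```

View pics/l13.png

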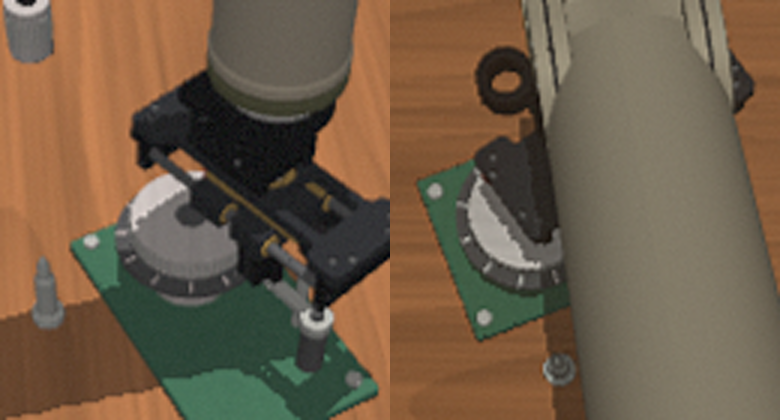

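carry_out(commands="0 0.35 -0.08 0 0 0 0.07; 0 0.35 -0.08 0 0 0 0.07; 0 0 0 0 0 0 0")

```text
time: 20.58
ee_pos: [0.6005, -0.0002, 0.0842]
ee_rot: [-3.142, 0.0, 0.482]
force: [0.1, -0.3, 0.2]
opening: 0.007
```

carry_out(commands="0 0.22 -0.05 0 0 0 0.04; 0 0 0 0 0 0 0")

```text
time: 20.82
ee_pos: [0.602, 0.0011, 0.0842]
ee_rot: [-3.142, 0.0, 0.442]
force: [-1.0, -0.1, 0.3]
opening: 0.008
```

```bash
python3 hk.py
```

```text
rel tool -0.013740594928243166 -0.04996143872914243 to go deg 2.8231198858890636 [-0.9926975  -0.09867369  0.28653781]
```

carry_out(commands="0 0.2 -0.04 0 0 0 0.04; 0 0 0 0 0 0 0")

```text
time: 21.08
ee_pos: [0.6024, 0.0017, 0.084]
ee_rot: [-3.141, 0.003, 0.401]
force: [-7.9, -2.2, 5.6]
opening: 0.006
```

carry_out(commands="0 0.15 0 0 0 0 0; 0 0 0 0 0 0 0")

```text
time: 21.32
ee_pos: [0.6026, 0.0018, 0.0839]
ee_rot: [-3.141, 0.006, 0.401]
force: [-14.9, -2.8, 9.8]
opening: 0.007
```

carry_out(commands="0 0.15 0 0 0 0 0; 0 0 0 0 0 0 0")

```text
time: 21.58
ee_pos: [0.6027, 0.0019, 0.0838]
ee_rot: [-3.14, 0.009, 0.401]
force: [-20.9, -5.3, 15.2]
opening: 0.005
```

carry_out(commands="0 -0.3 0 0 0 0 0; 0 -0.6 0 0 0 0 0; 0 -0.8 0 0 0 0 0; 0 0 0 -2 0 0 0; 0 0 0 -4 0 0 0")

```text
time: 22.2
ee_pos: [0.5897, -0.0032, 0.1435]
ee_rot: [-3.14, 0.003, 0.4]
force: [0.8, -0.3, -0.2]
opening: 0.005
```

carry_out(commands="0 -2 -2 -4 0 0 0; 0 -4 -2 -2 0 0 0; 0 -4 -2 -1 0 0 0; 0 -4 -2 0 0 0 0; 0 -4 -2 0 0 0 0")

```text
time: 22.82
ee_pos: [0.3849, 0.0192, 0.2143]
ee_rot: [3.141, -0.001, 0.4]
force: [-0.3, -0.0, 1.5]
opening: 0.006
```

```bash
python3 look.py 14
```

```text
[0.38324495 0.01912525 0.21435099] [ 3.14016076e+00 -3.14371108e-04  4.00391443e-01] [ 0.15433273 -0.1937486  -0.28398481  2.03318571 -0.05476237  1.2942778
 -1.28008995] [ 0.07941219 -1.23311388 -0.17117085] 22.925
```

View pics/l14.png

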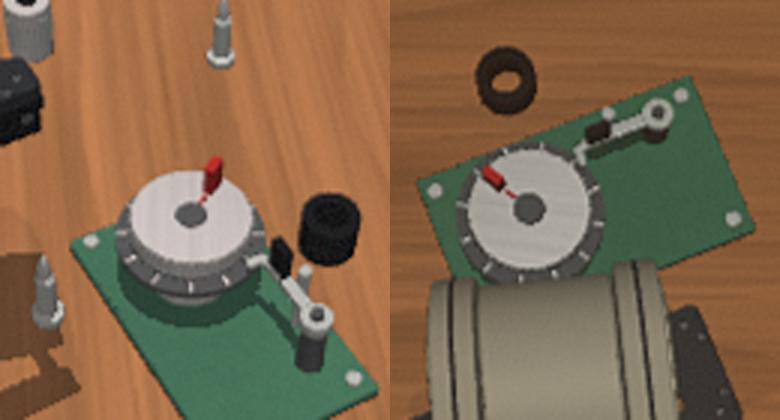

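Run:
```python
from h import *
from ang import ang
from red import ray
S=eyes.grab_frame("side");T=eyes.grab_frame("top");cv2.imwrite("pics/sf.png",S);cv2.imwrite("pics/tf.png",T)
print("line angle",ang(cv2.imread("pics/side0.png")),ang(S))
def fin(im,n):
    i=im.astype(int);m=(i[...,2]-i[...,1]>60)&(i[...,2]-i[...,0]>60)&(i[...,1]<70)
    m[:150]=0;m[260:]=0;m[:,:240]=0;m[:,300:]=0
    v,u=np.nonzero(m);return u.mean(),v.mean(),len(u)
b=np.load("b.npy");C=bw(b,(0,45,80))[0]
for t,s in((cv2.imread("pics/top0.png"),cv2.imread("pics/side0.png")),(T,S)):
    ft,fs=fin(t,"top"),fin(s,"side");X=tri(ft[:2],fs[:2]);d=X-C
    print(ft,fs,X.round(4),np.degrees(np.arctan2(d[1],d[0])),np.hypot(d[0],d[1]))
# tab dark centroid
P=bw(b,(35,-75,70))[0]
for z in(.083,):
  def dark(im,w):
    g=im.max(2).astype(int);x0,x1,y0,y1=w;v,u=np.nonzero(g[y0:y1,x0:x1]<40);return u.mean()+x0,v.mean()+y0,len(u)
  t=dark(T,(278,296,176,192));s=dark(S,(303,314,187,206));X=tri(t[:2],s[:2]);d=X-P
  print(t,s,X,np.degrees(np.arctan2(d[1],d[0])),np.hypot(d[0],d[1]))
D=cv2.absdiff(S,cv2.imread("pics/side0.png")).max(2)
cv2.imwrite("pics/cmp.png",np.hstack([cv2.resize(T,(400,300)),cv2.resize(S,(400,300))]))
```

```text
line angle (np.float64(173.81331423810266), np.float64(67.32805091991483)) (np.float64(52.57544666088922), np.float64(79.97008762299544))
(np.float64(258.6296296296296), np.float64(221.14814814814815), 27) (np.float64(263.54716981132077), np.float64(176.9245283018868), 53) [0.5264 0.0633 0.0943] 172.7316995256293 0.031411294758798294
(np.float64(249.23076923076923), np.float64(198.84615384615384), 26) (np.float64(285.65384615384613), np.float64(167.71153846153845), 52) [0.5783 0.0857 0.0936] 51.84131657431379 0.03357749123376191
(np.float64(284.5), np.float64(184.5), 20) (np.float64(308.35483870967744), np.float64(195.56451612903226), 62) [0.61597803 0.00663596 0.08357012] 113.8835972078319 0.04901118987814841
```

View pics/cmp.png

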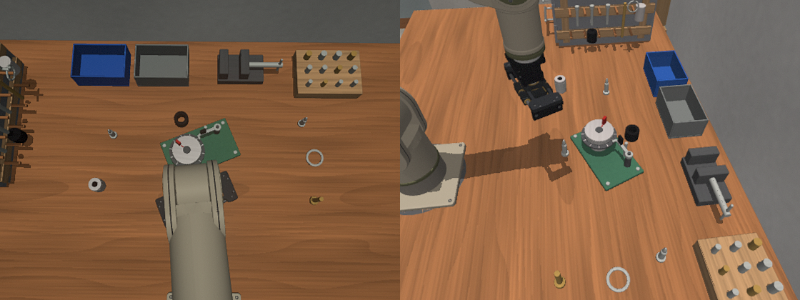

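carry_out(commands="0 0 0 0 0 0 0; 0 0 0 0 0 0 0")

```text
time: 23.28
ee_pos: [0.3868, 0.0192, 0.214]
ee_rot: [-3.141, 0.0, 0.399]
force: [-0.3, -0.0, -0.4]
opening: 0.009
```

```bash
python3 -c "
from plant import env
print(env.hand_in())"
```

```text
the job is handed in; nothing more can be done
None
```

I turned the collar four clicks clockwise with shut fingertips, one click at a time. I then pushed the black tab to swing the hook shut, backed the arm clear and handed in at about 23 s.

- **Collar:** the fin went from 172.7° to 51.8° in the two-view measurement, a turn of 120.9° where four clicks is 120°. The red index line on the collar's top gave 121.2°. Each click was seen to settle before the next, and the finger lost contact after the fourth.
- **Hook:** I pushed it until it met a hard stop (about 21 N sideways at the wrist). Afterwards the tab measured at 113.9° against the nominal 112.5°. I take that 1.4° gap as camera error, since the pictures show the arm shut by its post.
- **Bystanders:** the last pictures show all the loose parts still standing where they were, judged by eye rather than measured.
- **Measurements that disagreed:** while the arm partly hid the collar, the index line read up to about 4° off the expected stops at clicks two and three. The final unobstructed views agreed with four clicks. First contact with the fin also came about 5 mm later than planned, because the fingertips are thinner than I assumed.

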